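Close the filter housing's service opening and hold the panel down

ROBOT

A 6-joint arm with a two-finger parallel gripper is mounted at the origin on the work surface. World frame = base frame: x ahead of the robot, y to its left, z up, the work surface at z = 0. Lengths are in m, angles in rad, forces in N, time in s.
With the tool pointing down it reaches from about 0.35 to 1 m from the base axis. Payload 7.1 kg.
Tool frame: the origin (TCP) lies at the very end of the fingers, on their centre line; the grasp point (between the pads) lies 19 mm behind it; z points along the fingers, y is the direction in which the jaws open and shut (so a half turn about z gives the same grasp; the last joint's range is limited). The gripper opens to 85 mm and grips with 20 to 120 N. Pads are 22 mm wide; open, the fingers measure 114 mm over their backs; the gripper's body (76 mm by 85 mm) begins 54 mm behind the grasp point. The pads swing forward as they close: fully open they stand 13 mm farther back than shut.
Start: joints at [1.221, 0.423, 1.63, -0, 1.089, -0.019], TCP at [0.203, 0.591, 0.231] pointing down, gripper open.
Joint ranges: [-3, 3], [-0.9, 2.11], [0.09, 2.58], [-1.31, 4.45], [0.11, 2.69], [-2.54, 2.54]. Speed limits (rad/s): [2.39, 2.39, 3.01, 3.14, 3.14, 3.14].

INTERFACE

Orientations are given as a unit quaternion [w, x, y, z].
In Python, from station import r, camera, hand_in, finder gives the robot as it stands.
- The arm moves only by the shell command python3 -m pendant 'ROWS' [FORCE]. ROWS is JSON, a list that holds one entry, the list of rows, each a list of 7 numbers: the shift along the tool's x, y, z in m, then the turn, a rotation vector about the tool's x, y, z in degrees, then the opening, from 0 (shut) to 1 (fully open). A call has exactly 8 rows; each row is the pose to reach, as a shift and turn from the pose commanded when the call began, along the tool's axes at that moment; what a row does not reach only later rows make up. A row lasts 1/10 s, in which the tool goes at most 50 mm and 8.59 degrees, less where a joint would pass 70% of its speed; a pose out of reach is approached as far as the arm can. A call with a gripper value outside its range is refused whole. The fingers move at their own pace and stop on an object; FORCE is the grip in N (left out, the last holds). Time passes only in rows, so rows that repeat a pose let the fingers close, or fill a call up. It gives the time, the measured TCP pose, the force and the opening at its end, in the units of the state.
- r.observe(): the state, without advancing time (a new reading comes with each control period).
- camera(name): name is "scene" or "top"; returns a dict with "pixels" (400x640x3 uint8, blue, green, red), "depth" (400x640 float32, m along the optical axis (not along the pixel's ray), 0 where there is no reading), "fx", "fy", "cx", "cy" (pixels), "D" ([k1, k2, p1, p2, k3] as OpenCV has them; the pictures are not rectified), "origin" and "attitude" of the camera in the world. Camera axes: x right, y up, looking along -z (the intrinsics and any distortion apply to the point x, -y, -z); pixel columns grow to the right and rows downward; lengths in m; the calibration is good to about 2 mm. A picture is of the moment at which its call begins.
- hand_in(): hands the job in, once; it reports no verdict.
Trained networks look in the newest picture that a camera, given by its name, has taken for a name from the list of things; names that differ only in an ending like _2 or _b are one class to them, and where a whole thing is asked for, a point or a joint stands for the part that bears it (a point fixed in the world has none). Each returns a list of dicts, best first, with "p" (0 to 1); they miss things now and then, are a little off and sometimes report something else, mostly with a low value. They report only what shows in the picture. A call takes as long as a camera call.
- finder.spot_in(camera, thing): "extent" ([left, top, width, height] in pixels, round what is visible of it).
- finder.masks_of(camera, thing): "pixels" (400x640 bool, what is visible of it) and "extent" ([left, top, width, height] in pixels, round what is visible of it).
The state is a dict: "time_s": time; "q": joint angles; "qd": joint speeds; "joint_torque": joint torques, N m; "tcp_pos": TCP position; "ee_rot": TCP orientation; "contact_force": force on the tool from outside, world axes, zero at the start; "moment": the same for the moment, N m; "opening": finger opening in m.
Only numpy, scipy, OpenCV 4.12 (cv2) and the standard library are available. Lean on these libraries where they do the work, as an engineer would, in place of code of your own. Each camera call takes 0.05 s, during which the arm holds its last target. There are 200 camera calls.

TASK

Close the open front of the white filter housing with the loose black service panel: lift it over, tuck its gold edge fully home under the lapped edge of the rear cover without lifting that cover, and lay it square on the housing with its sides and front flush. The red interlock plunger pushes the panel up, so press the panel flat and finish while still holding it down, ready for the front screws to be driven. Leave the bottle, the mirror mount and the screwdriver where they are.

Things in the scene. Friction and masses are not known exactly. Their poses are not given: they have to be found in the camera images.
- housing: Fixed filter housing: off-white box 320 (x) by 200 (y) mm, origin at the centre of its underside, front at -x (towards the robot at yaw 0). From x = -160 to +13 mm it is open on top; round the opening runs a level ledge 16 mm wide, its top 80 mm above the table. The rear is closed by the hinged white cover, which laps over the back of the opening.
- slot (a point): Mouth of the slot under the lapped near edge of the rear cover (green line): a point on the housing at ledge height, mid-width, x = -14 mm of the housing. The slot is 8 mm high (80 to 88 mm above the table) and runs 27 mm back (+x) to a fixed stop. Axes as the housing's.
- home (a point): Where the centre of the panel's underside lies when home: on the housing at ledge height (80 mm above the table), x = -75 mm. The panel's gold edge is then 24 mm past the slot's mouth, 3 mm short of the stop, and its front edge flush with the housing's front. Axes as the housing's.
- panel: The loose service panel, 0.3 to 0.45 kg: a flat sheet 170 (x) by 198 (y) by 4 mm, black, with a bare gold strip 24 mm wide along its +x edge, the edge that goes under the cover; two screws at its front (-x) corners. Origin at the centre of its underside, z up. It starts lying flat on the table beside the housing, handle up.
- panel_grip (a point): Centre of the panel's aluminium pull handle, 34 mm above the panel's underside, over its centre: a bar 12 mm wide (x), 12 mm high, 100 mm long (along the panel's y) on a leg at each end, 24 mm free height below the bar, 76 mm between the legs. Axes as the panel's. Grip it across its 12 mm width.
- panel_edge (a point): Middle of the panel's gold (+x) edge, at its underside. Axes as the panel's.
- cover (a joint): Opening angle (rad) of the housing's rear cover, a 0.24 kg white plate 168 (x) by 200 by 4 mm, its top 92 mm above the table, hinged along its far (+x) edge. It lies at 0 by its own weight and swings up freely; 0.035 rad (near edge 6 mm up) counts as lifted.
- interlock (a joint): Travel (m, down) of the red interlock plunger, 10 mm thick, at x = -131, y = +40 mm of the housing. Free (0) its top is 5 mm above the ledge; it reads 0.005 when the panel lies flat over it. It pushes up with 3.5 N (0) to 4.5 N (0.005) and raises the front of an unheld panel: pressing down with 8 to 15 N at the handle holds it flat.
- bottle: Bystander: white bottle with red cap, 48 mm across, 115 mm high, standing; origin at the centre of its foot.
- mirror_mount: Bystander: small mirror in a black mount on a steel post, foot 32 mm across, 40 mm wide, 93 mm high, standing; origin at the centre of its foot.
- screwdriver: Bystander: orange screwdriver 170 mm long lying on the table along its x.

How it is judged:
By the outcome, as a careful person would: the job done as asked, in the order asked, and still so for the second after the job is handed in, while the arm keeps its last pose, push and grip.
It also fails if it takes over 45 s, if anything falls off the work surface, if the arm or the gripper's body presses on something with over 40 N, if the wrist force passes 120 N, or if a joint passes its speed limit or range.

## Working session

There is one attempt and no reset: what is moved stays moved. The work goes in short steps, Python scripts to look and compute and a shell command to move; the robot and the scene stay as the last step left them, time stands still between calls to the robot, and variables do not carry over. Pictures are saved under pics/ and viewed, about 8 in all and at most 12, crops included, and the job is handed in when it is done.

```bash
mkdir -p pics; ls; cat > h.py <<'E'
import numpy as np, cv2
from scipy.spatial.transform import Rotation as R
from station import r, camera, hand_in, finder
def rot(a):
    a=np.array(a,float)
    return a if a.shape==(3,3) else R.from_quat(a,scalar_first=True).as_matrix()
def cloud(c):
    """world points HxWx3 from depth"""
    K=np.array([[c['fx'],0,c['cx']],[0,c['fy'],c['cy']],[0,0,1]]);h,w=c['depth'].shape
    u,v=np.meshgrid(np.arange(w),np.arange(h))
    p=cv2.undistortPoints(np.stack([u,v],-1).reshape(-1,1,2).astype(np.float64),K,np.array(c['D'],float)).reshape(h,w,2)
    d=c['depth'].astype(float)
    P=np.stack([p[...,0]*d,-p[...,1]*d,-d],-1)@rot(c['attitude']).T+np.array(c['origin'])
    P[d<=0]=np.nan
    return P
E
python3 - <<'E'
from h import *
s=r.observe();print({k:np.round(v,3) for k,v in s.items()})
for n in('scene','top'):
    c=camera(n);cv2.imwrite(f'pics/{n}0.png',c['pixels']);P=cloud(c)
    print(n,c['origin'],c['attitude'],c['fx'])
    for t in('housing','panel','panel_grip','cover','interlock','bottle','mirror_mount','screwdriver'):
        for m in finder.masks_of(n,t)[:2]:
            Q=P[m['pixels']];Q=Q[~np.isnan(Q[:,0])]
            print(t,round(m['p'],2),m['extent'],np.round(np.median(Q,0),3) if len(Q) else None, np.round(np.percentile(Q,[2,98],axis=0),3).tolist() if len(Q) else '')
E
```

```text
pics
{'time_s': np.float64(0.0), 'q': array([ 1.221,  0.424,  1.631, -0.   ,  1.089, -0.019]), 'qd': array([-0.001, -0.   ,  0.001,  0.   ,  0.001, -0.002]), 'joint_torque': array([ 1.0000e-03, -5.5739e+01, -2.8174e+01,  0.0000e+00,  7.0000e-03,
       -0.0000e+00]), 'tcp_pos': array([0.203, 0.591, 0.231]), 'ee_rot': array([-0.   ,  0.165,  0.986, -0.001]), 'contact_force': array([ 0.247, -0.213,  0.05 ]), 'moment': array([-0.014, -0.   , -0.009]), 'opening': np.float64(0.085)}
scene [ 1.17804257 -0.49613259  0.84912834] [0.84722379 0.37554843 0.14326734 0.34734664] 412.53242958879264
housing 0.59 [262.1, 155.3, 132.8, 91.2] [0.632 0.159 0.077] [[0.435, 0.057, 0.006], [0.767, 0.291, 0.094]]
panel 0.94 [161.0, 245.1, 98.2, 82.8] [ 0.589 -0.24   0.004] [[0.492, -0.33, 0.0], [0.673, -0.13, 0.039]]
panel_grip 0.94 [159.1, 245.3, 101.4, 87.5] [ 0.589 -0.239  0.004] [[0.491, -0.331, -0.0], [0.673, -0.13, 0.039]]
cover 0.78 [310.5, 166.0, 83.9, 61.6] [0.67  0.188 0.092] [[0.58, 0.094, 0.088], [0.757, 0.297, 0.095]]
bottle 0.74 [228.2, 169.7, 22.5, 45.5] [ 0.421 -0.006  0.059] [[0.312, -0.02
[... 434 characters left out ...]
4, 0.074, 0.004], [0.751, 0.292, 0.095]]
panel 0.92 [420.6, 162.2, 103.7, 90.2] [ 0.577 -0.227  0.004] [[0.49, -0.327, 0.0], [0.669, -0.127, 0.039]]
panel_grip 0.67 [421.7, 164.9, 103.4, 86.9] [ 0.577 -0.227  0.004] [[0.491, -0.328, -0.0], [0.669, -0.127, 0.039]]
cover 0.7 [243.4, 123.7, 103.1, 92.1] [0.664 0.198 0.092] [[0.576, 0.098, 0.088], [0.754, 0.299, 0.095]]
bottle 0.56 [369.6, 269.3, 22.1, 27.0] [0.412 0.009 0.081] [[0.387, -0.016, 0.021], [0.432, 0.028, 0.117]]
screwdriver 0.55 [165.4, 187.1, 39.3, 63.5] [0.542 0.459 0.022] [[0.501, 0.431, 0.0], [0.636, 0.521, 0.028]]
screwdriver 0.24 [424.6, 164.8, 100.1, 90.7] [ 0.577 -0.226  0.004] [[0.489, -0.328, -0.0], [0.669, -0.127, 0.039]]
```

View pics/top0.png

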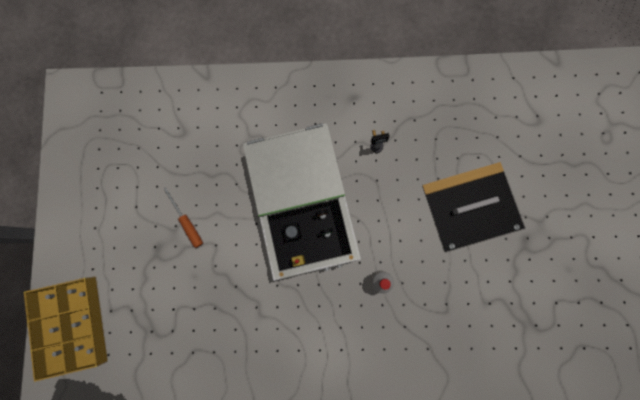

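```bash
python3 - <<'E'
from h import *
def rect(Q,lab):
    b=cv2.minAreaRect((Q[:,:2]*1000).astype(np.float32));print(lab,len(Q),np.round(b[0],1),np.round(b[1],1),round(b[2],2))
for n in('scene','top'):
    c=camera(n);P=cloud(c);z=P[...,2]
    m=finder.masks_of(n,'panel')[0]['pixels'];m=cv2.dilate(m.astype(np.uint8),np.ones((5,5)))>0
    Q=P[m&(z>.0025)&(z<.007)];rect(Q,n+' panel')
    Q=P[m&(z>.033)&(z<.044)];rect(Q,n+' handle')
    hsv=cv2.cvtColor(c['pixels'],cv2.COLOR_BGR2HSV)
    gold=m&(hsv[...,0]>12)&(hsv[...,0]<35)&(hsv[...,1]>90)
    Q=P[gold&(z<.01)];rect(Q,n+' gold')
    m=finder.masks_of(n,'cover')[0]['pixels'];m=cv2.dilate(m.astype(np.uint8),np.ones((5,5)))>0
    Q=P[m&(z>.085)&(z<.1)];rect(Q,n+' cover')
    box=(P[...,0]>.38)&(P[...,0]<.8)&(P[...,1]>.03)&(P[...,1]<.34)
    Q=P[box&(z>.074)&(z<.1)&(hsv[...,1]<80)];rect(Q,n+' housing top')
    g=box&(hsv[...,0]>40)&(hsv[...,0]<85)&(hsv[...,1]>80)&(z>.06);rect(P[g],n+' green')
    g=box&((hsv[...,0]<8)|(hsv[...,0]>172))&(hsv[...,1]>110)&(z>.06)&(P[...,1]>.08);rect(P[g],n+' red')
E
```

```text
scene panel 3277 [ 578.4 -230.3] [182.7 213.9] 14.79
scene handle 206 [ 580.5 -229.2] [14.6 98. ] 16.53
scene gold 812 [ 646.9 -210.8] [ 30.3 197.4] 15.1
scene cover 3140 [667.5 197.6] [177.2 207.3] 12.55
scene housing top 3996 [596.2 182. ] [323.7 207.4] 12.4
scene green 32 [553.6 174.6] [ 61.9 189.6] 11.72
scene red 18 [459.7 193. ] [ 6.2 10.6] 45.52
top panel 4059 [ 579.8 -226.6] [182.4 211.3] 14.61
top handle 225 [ 579.9 -226.7] [ 11.9 100.5] 15.3
top gold 873 [ 648.6 -208.4] [ 26.9 197.1] 15.23
top cover 6542 [667.7 198.9] [175.3 200. ] 12.31
top housing top 8056 [596.7 183.4] [320.6 200.1] 12.29
top green 29 [580.9 188.4] [  2.  171.5] 11.98
top red 11 [509.8 168.7] [  6.1 121.1] 63.6
```

Top view shows the housing at about (300,200), open at its front, with the green cover edge at row ~207. The panel is at (473,207) with its gold edge away from the robot. The bottle (383,284) and mirror mount (377,140) stand between them, and the screwdriver is to the left. The fitted yaws are about 12.3° for the housing and 15° for the panel.

```bash
cat > go.py <<'E'
import sys; from h import *
# python3 go.py x y z yaw(deg of tool y) [pitch deg about tool x]
x,y,z,yaw=map(float,sys.argv[1:5]); pit=float(sys.argv[5]) if len(sys.argv)>5 else 0
s=r.observe(); A=rot(s['ee_rot'])
a=np.radians(yaw); ty=np.array([np.cos(a),np.sin(a),0]); tz=np.array([0,0,-1.]); tx=np.cross(ty,tz)
T=np.stack([tx,ty,tz],1)@R.from_euler('x',pit,degrees=True).as_matrix()
print('t',round(s['time_s'],2),'tcp',np.round(s['tcp_pos'],4),'F',np.round(s['contact_force'],1),'open',round(s['opening'],4))
print('toolyaw',np.round(np.degrees(np.arctan2(A[1,1],A[0,1])),2),'tooly z',np.round(A[2,1],4),'tz',np.round(A[:,2],4))
print('shift mm',np.round(A.T@(np.array([x,y,z])-s['tcp_pos'])*1000,1),'rot deg',np.round(np.degrees(R.from_matrix(A.T@T).as_rotvec()),2))
E
python3 go.py 0.5795 -0.228 0.16 15
```

```text
t 1.2 tcp [0.203  0.5911 0.2313] F [ 0.2 -0.6  0.7] open 0.0856
toolyaw 71.05 tooly z -0.0 tz [-0. -0. -1.]
shift mm [-622.2 -652.4   71.3] rot deg [-0.    0.   56.05]
```

```bash
python3 -m pendant '[[[-0.031,-0.032,0,0,0,7,1],[-0.062,-0.065,0,0,0,14,1],[-0.093,-0.098,0,0,0,21,1],[-0.125,-0.130,0,0,0,28,1],[-0.156,-0.163,0,0,0,35,1],[-0.187,-0.196,0,0,0,42,1],[-0.218,-0.228,0,0,0,49,1],[-0.249,-0.261,0,0,0,56,1]]]'; python3 go.py 0.5795 -0.228 0.16 15
```

```text
time_s: 2.0
tcp_pos: [0.3543, 0.2619, 0.2316]
ee_rot: [0.0, 0.61, 0.792, 0.0]
contact_force: [0.9, 0.8, -0.2]
opening: 0.0855
t 2.0 tcp [0.3543 0.2619 0.2316] F [ 0.9  0.8 -0.2] open 0.0855
toolyaw 14.78 tooly z 0.0009 tz [ 8.e-04  5.e-04 -1.e+00]
shift mm [-531.2   92.7   71.6] rot deg [ 0.05 -0.02 -0.22]
```

```bash
python3 -m pendant '[[[-0.045,0.008,0,0,0,0,1],[-0.090,0.016,0,0,0,0,1],[-0.135,0.024,0,0,0,0,1],[-0.180,0.032,0,0,0,0,1],[-0.225,0.040,0,0,0,0,1],[-0.270,0.047,0,0,0,0,1],[-0.315,0.055,0,0,0,0,1],[-0.360,0.063,0,0,0,0,1]]]'; python3 go.py 0.5795 -0.228 0.16 15
python3 -m pendant '[[[-0.035,0.006,0.005,0,0,0,1],[-0.070,0.012,0.010,0,0,0,1],[-0.105,0.018,0.025,0,0,0,1],[-0.140,0.024,0.045,0,0,0,1],[-0.170,0.030,0.070,0,0,0,1],[-0.170,0.030,0.070,0,0,0,1],[-0.170,0.030,0.070,0,0,0,1],[-0.170,0.030,0.070,0,0,0,1]]]'; python3 go.py 0.5795 -0.228 0.08 15
python3 - <<'E'
from h import *
for n in('scene','top'):
    c=camera(n);x=cv2.resize(c['pixels'],None,fx=1,fy=1)
    cv2.imwrite(f'pics/{n}1.png',x)
c=camera('scene');cv2.imwrite('pics/s1.png',cv2.resize(c['pixels'][150:350,100:400],None,fx=2.5,fy=2.5))
E
```

```text
time_s: 2.8
tcp_pos: [0.5086, -0.0699, 0.2316]
ee_rot: [0.0, 0.609, 0.793, 0.0]
contact_force: [0.9, 0.2, -0.8]
opening: 0.0852
t 2.8 tcp [ 0.5086 -0.0699  0.2316] F [ 0.9  0.2 -0.8] open 0.0852
toolyaw 15.02 tooly z 0.0006 tz [ 6.e-04 -0.e+00 -1.e+00]
shift mm [-171.1   27.5   71.6] rot deg [0.04 0.01 0.02]
time_s: 3.6
tcp_pos: [0.581, -0.2236, 0.162]
ee_rot: [0.0, 0.608, 0.794, 0.0]
contact_force: [0.5, 0.2, 0.7]
opening: 0.0852
t 3.6 tcp [ 0.581  -0.2236  0.162 ] F [0.5 0.2 0.7] open 0.0852
toolyaw 15.07 tooly z 0.0004 tz [ 4.e-04  0.e+00 -1.e+00]
shift mm [-3.8 -2.7 82. ] rot deg [0.02 0.   0.07]
```

View pics/s1.png

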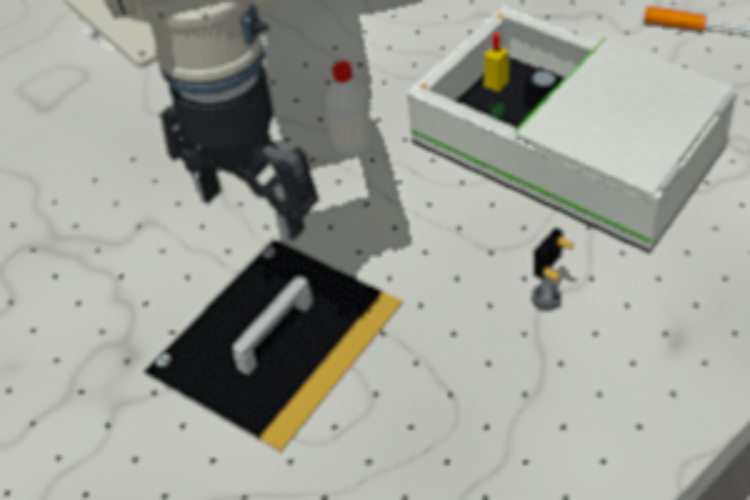

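Gripper (240,130) is open across the handle (270,325), with nothing in the way. I'll descend, grip and lift.

```bash
python3 -m pendant '[[[-0.004,-0.0025,0.030,0,0,0,1],[-0.004,-0.0025,0.060,0,0,0,1],[-0.004,-0.0025,0.090,0,0,0,1],[-0.004,-0.0025,0.115,0,0,0,1],[-0.004,-0.0025,0.130,0,0,0,1],[-0.004,-0.0025,0.140,0,0,0,1],[-0.004,-0.0025,0.145,0,0,0,1],[-0.004,-0.0025,0.145,0,0,0,1]]]' 100; python3 go.py 0.5795 -0.228 0.016 15
python3 -m pendant '[[[0,0,0,0,0,0,0.6],[0,0,0,0,0,0,0.3],[0,0,0,0,0,0,0],[0,0,0,0,0,0,0],[0,0,0,0,0,0,0],[0,0,0,0,0,0,0],[0,0,0,0,0,0,0],[0,0,0,0,0,0,0]]]' 100; python3 go.py 0.5795 -0.228 0.016 15
```

```text
time_s: 4.55
tcp_pos: [0.58, -0.2288, 0.0166]
ee_rot: [0.0, 0.608, 0.794, 0.0]
contact_force: [-0.2, 0.8, -0.1]
opening: 0.0852
t 4.55 tcp [ 0.58   -0.2288  0.0166] F [-0.2  0.8 -0.1] open 0.0852
toolyaw 15.06 tooly z 0.0002 tz [ 3.e-04 -1.e-04 -1.e+00]
shift mm [ 0.9 -0.3  0.6] rot deg [0.01 0.01 0.06]
time_s: 5.35
tcp_pos: [0.5798, -0.2289, 0.0168]
ee_rot: [0.0, 0.608, 0.794, 0.0]
contact_force: [-2.8, 0.1, 4.9]
opening: 0.0101
t 5.35 tcp [ 0.5798 -0.2289  0.0168] F [-2.8  0.1  4.9] open 0.0101
toolyaw 15.05 tooly z 0.0002 tz [ 2.e-04 -2.e-04 -1.e+00]
shift mm [ 0.9 -0.1  0.8] rot deg [0.01 0.01 0.05]
```

```bash
python3 -m pendant '[[[0,0,-0.010,0,0,0,0],[0,0,-0.030,0,0,0,0],[0,0,-0.060,0,0,0,0],[0,0,-0.100,0,0,0,0],[0,0,-0.140,0,0,0,0],[0,0,-0.175,0,0,0,0],[0,0,-0.195,0,0,0,0],[0,0,-0.195,0,0,0,0]]]'; python3 go.py 0.4842 0.1584 0.212 12.35
```

```text
time_s: 6.15
tcp_pos: [0.5814, -0.2295, 0.215]
ee_rot: [0.003, 0.608, 0.794, 0.001]
contact_force: [0.7, 0.1, -2.2]
opening: 0.0098
t 6.15 tcp [ 0.5814 -0.2295  0.215 ] F [ 0.7  0.1 -2.2] open 0.0098
toolyaw 15.05 tooly z 0.0049 tz [ 0.0057 -0.0024 -1.    ]
shift mm [399.8   6.9   1.5] rot deg [0.29 0.21 2.7 ]
```

```bash
python3 -m pendant '[[[0.020,0,0,0,0,0,0],[0.055,0.001,0,0,0,0,0],[0.095,0.002,0,0,0,0.5,0],[0.135,0.002,0,0,0,1,0],[0.175,0.003,0,0,0,1.5,0],[0.215,0.004,0,0,0,2,0],[0.255,0.004,0,0,0,2.4,0],[0.295,0.005,0,0,0,2.7,0]]]'; 
python3 -m pendant '[[[0.035,0.002,0,0,0,0,0],[0.065,0.004,0,0,0,0,0],[0.090,0.006,0,0,0,0,0],[0.102,0.006,0,0,0,0,0],[0.105,0.006,0,0,0,0,0],[0.105,0.006,0,0,0,0,0],[0.105,0.006,0,0,0,0,0],[0.105,0.006,0,0,0,0,0]]]';python3 go.py 0.4842 0.1584 0.14 12.35
cat > look.py <<'E'
import sys; from h import *
tag=sys.argv[1]; s=r.observe(); O=np.array([.5965,.183]); a=np.radians(12.35); e=np.array([[np.cos(a),np.sin(a)],[-np.sin(a),np.cos(a)]])
for n in('top','scene'):
    c=camera(n);P=cloud(c);hsv=cv2.cvtColor(c['pixels'],cv2.COLOR_BGR2HSV)
    cv2.imwrite(f'pics/{n}_{tag}.png',c['pixels'])
    L=np.concatenate([(P[...,:2]-O)@e.T,P[...,2:]],-1); np.savez(f'{n}_{tag}.npz',L=L,px=c['pixels'])
    H,S,V=[hsv[...,i] for i in range(3)]
    near=(abs(L[...,0])<.35)&(abs(L[...,1])<.13)&(L[...,2]>.06)
    gold=near&(H>12)&(H<32)&(S>100)&(L[...,0]>-.1)&(L[...,2]<.35); Q=L[gold]
    if len(Q)>20:
        print(n,'gold n',len(Q),'x pct',np.round(np.percentile(Q[:,0],[2,50,98])*1000,1),'y',np.round(np.percentile(Q[:,1],[1,99])*1000,1),'z',np.round(np.median(Q[:,2])*1000,1),
         'dx/dy deg',np.round(np.degrees(np.polyfit(Q[:,1],Q[:,0],1)[0]),2),'dz/dy deg',np.round(np.degrees(np.polyfit(Q[:,1],Q[:,2],1)[0]),2))
    blk=near&(V<70)&(S<110)&(L[...,2]>.083)&(L[...,2]<s['tcp_pos'][2]+.004); Q=L[blk]
    if len(Q)>50:
        for _ in range(4):
            A=np.c_[Q[:,:2],np.ones(len(Q))]; k=np.linalg.lstsq(A,Q[:,2],rcond=None)[0]; Q=Q[abs(A@k-Q[:,2])<.004]
        x=np.percentile(Q,[.5,99.5],axis=0)*1000
        print(n,'black n',len(Q),'x',np.round(x[:,0],1),'y',np.round(x[:,1],1),'slope x,y deg',np.round(np.degrees(k[:2]),2),'z at x=-75-ish',np.round((k[2]+k[0]*Q[:,0].mean())*1000,1))
E
python3 look.py a
```

```text
time_s: 6.95
tcp_pos: [0.5052, 0.0592, 0.2093]
ee_rot: [-0.001, 0.627, 0.779, -0.001]
contact_force: [1.9, -0.3, -3.9]
opening: 0.0102
time_s: 7.75
tcp_pos: [0.4915, 0.1603, 0.2112]
ee_rot: [-0.0, 0.627, 0.779, -0.0]
contact_force: [0.1, 0.0, -3.1]
opening: 0.0101
t 7.75 tcp [0.4915 0.1603 0.2112] F [ 0.1  0.  -3.1] open 0.0101
toolyaw 12.27 tooly z -0.0003 tz [-2.e-04 -2.e-04 -1.e+00]
shift mm [-0.3 -7.5 71.2] rot deg [-0.02  0.01 -0.08]
top gold n 201 x pct [-47.8 -34.8 -23.4] y [-96.   93.5] z 198.1 dx/dy deg 3.7 dz/dy deg 0.27
top black n 1010 x [-191.   -55.4] y [-96.2  82.2] slope x,y deg [1.86 1.36] z at x=-75-ish 198.5
scene gold n 487 x pct [-51.1 -35.7 -21.5] y [-97.8  92.2] z 198.0 dx/dy deg -0.06 dz/dy deg 0.18
scene black n 1474 x [-190.7  -51. ] y [-98.8  94. ] slope x,y deg [-0.01 -0.06] z at x=-75-ish 198.1
```

```bash
python3 -m pendant '[[[0,-0.003,0.010,0,0,0,0],[0,-0.006,0.030,0,0,0,0],[0,-0.0075,0.050,0,0,0,0],[0,-0.0075,0.067,0,0,0,0],[0,-0.0075,0.080,0,0,0,0],[0,-0.0075,0.086,0,0,0,0],[0,-0.0075,0.086,0,0,0,0],[0,-0.0075,0.086,0,0,0,0]]]';python3 go.py 0.4842 0.1584 0.10 12.35
python3 look.py b
python3 - <<'E'
import cv2
a=cv2.imread('pics/scene_b.png')[130:270,190:420];b=cv2.imread('pics/top_b.png')[110:300,230:410]
a=cv2.resize(a,None,fx=1.9,fy=1.9*1,interpolation=3);b=cv2.resize(b,None,fx=1.9,fy=1.9,interpolation=3)
h=max(a.shape[0],b.shape[0]);f=lambda i:cv2.copyMakeBorder(i,0,h-i.shape[0],0,0,0)
cv2.imwrite('pics/both_b.png',cv2.hconcat([f(a),f(b)]))
E
```

```text
time_s: 8.65
tcp_pos: [0.4845, 0.1597, 0.1257]
ee_rot: [0.0, 0.627, 0.779, 0.0]
contact_force: [0.4, -0.4, -3.1]
opening: 0.01
t 8.65 tcp [0.4845 0.1597 0.1257] F [ 0.4 -0.4 -3.1] open 0.01
toolyaw 12.34 tooly z 0.0006 tz [ 6.e-04  2.e-04 -1.e+00]
shift mm [-1.2 -0.5 25.7] rot deg [ 0.04 -0.   -0.01]
top gold n 455 x pct [-53.6 -35.3 -28.5] y [-93.9  98.6] z 112.5 dx/dy deg 2.59 dz/dy deg 0.02
top black n 1374 x [-197.6  -56. ] y [-95.1  82.4] slope x,y deg [0.42 0.35] z at x=-75-ish 112.6
scene gold n 471 x pct [-57.1 -42.3 -28.5] y [-96.7  94.7] z 112.7 dx/dy deg -0.44 dz/dy deg 0.07
scene black n 1412 x [-197.3  -57.5] y [-98.2  95.5] slope x,y deg [ 0.06 -0.02] z at x=-75-ish 112.7
```

View pics/both_b.png

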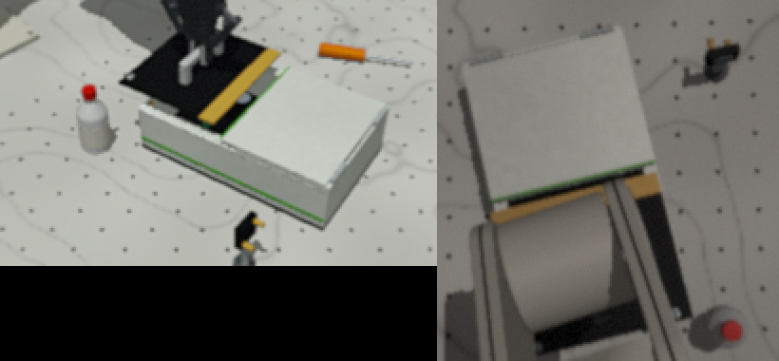

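Scene view: the level panel is held with its gold edge just short of the green line and parallel to it. Bottle, mirror mount and screwdriver are clear. Next I'll compare the panel's sides with the cover's sides in the same image.

```bash
cat > cmp.py <<'E'
import sys; import numpy as np
tag=sys.argv[1]; zt=float(sys.argv[2])  # panel top z mm
for n in('scene','top'):
    L=np.load(f'{n}_{tag}.npz')['L']*1000
    for lab,z0,x0,x1 in(('panel',zt,-190,-35),('cover',92,10,150)):
        q=L[(abs(L[...,2]-z0)<3)&(abs(L[...,1])<115)&(L[...,0]>x0)&(L[...,0]<x1)]
        xs=np.arange(x0,x1,6.); lo=[];hi=[];xc=[]
        for x in xs:
            w=q[(q[:,0]>=x)&(q[:,0]<x+6),1]
            if len(w)>5: lo.append(w.min());hi.append(w.max());xc.append(x+3)
        xc=np.array(xc);out=[]
        for v in(lo,hi):
            v=np.array(v);k=abs(v-np.median(v))<4
            p=np.polyfit(xc[k],v[k],1) if k.sum()>3 else (np.nan,np.nan)
            out.append((round(float(np.median(v)),1),round(float(np.degrees(p[0])),2),int(k.sum())))
        print(n,lab,'y- , y+ (median, yaw deg, n):',out)
    # gold +x edge and cover near edge vs y
    e=[]
    for lab,z0 in(('panel edge',zt),):
        q=L[(abs(L[...,2]-z0)<3)&(L[...,0]<20)]
        v=np.array([(y+4,q[(q[:,1]>=y)&(q[:,1]<y+8),0].max()) for y in range(-90,88,8) if ((q[:,1]>=y)&(q[:,1]<y+8)).sum()>3])
        k=abs(v[:,1]-np.median(v[:,1]))<4; p=np.polyfit(v[k,0],v[k,1],1);print(n,lab,round(np.median(v[k,1]),1),'yaw',round(-np.degrees(p[0]),2),k.sum())
    q=L[(abs(L[...,2]-92)<3)&(L[...,0]>-40)&(L[...,0]<30)]
    v=np.array([(y+4,q[(q[:,1]>=y)&(q[:,1]<y+8),0].min()) for y in range(-90,88,8) if ((q[:,1]>=y)&(q[:,1]<y+8)).sum()>2])
    k=abs(v[:,1]-np.median(v[:,1]))<4; p=np.polyfit(v[k,0],v[k,1],1);print(n,'cover edge',round(np.median(v[k,1]),1),'yaw',round(-np.degrees(p[0]),2),k.sum())
    q=L[(L[...,0]>10)&(L[...,0]<150)&(abs(L[...,1])<85)&(L[...,2]>80)];print(n,'cover z',np.round(np.median(q[:,2]),1),'slope',np.round(np.polyfit(q[:,0],q[:,2],1)[0],4))
E
python3 cmp.py b 112.6
```

```text
scene panel y- , y+ (median, yaw deg, n): [(-97.6, 0.43, 26), (97.1, -1.49, 13)]
scene cover y- , y+ (median, yaw deg, n): [(-100.7, 0.22, 24), (98.7, -0.56, 23)]
scene panel edge -28.1 yaw 0.1 23
scene cover edge -14.2 yaw -0.66 22
scene cover z 91.5 slope -0.0007
top panel y- , y+ (median, yaw deg, n): [(-96.1, 0.12, 26), (-34.5, 4.96, 13)]
top cover y- , y+ (median, yaw deg, n): [(-99.2, 0.37, 24), (99.5, -0.31, 24)]
top panel edge -28.5 yaw 0.02 20
top cover edge -14.3 yaw -0.24 23
top cover z 91.9 slope 0.0007
```

```bash
python3 -m pendant '[[[0,0,0.005,0.5,0,0,0],[-0.001,0,0.011,1,0,0,0],[-0.0012,0,0.017,1.5,0,0,0],[-0.0012,0,0.022,1.5,0,0,0],[-0.0012,0,0.025,1.5,0,0,0],[-0.0012,0,0.025,1.5,0,0,0],[-0.0012,0,0.025,1.5,0,0,0],[-0.0012,0,0.025,1.5,0,0,0]]]';python3 go.py 0.5118 0.1644 0.1008 12.35 1.5
python3 look.py c; python3 cmp.py c 85.5 | grep -v 'cover y'
```

```text
time_s: 9.55
tcp_pos: [0.4844, 0.1584, 0.1006]
ee_rot: [-0.008, 0.627, 0.779, -0.01]
contact_force: [-0.2, -2.1, 0.6]
opening: 0.0101
t 9.55 tcp [0.4844 0.1584 0.1006] F [-0.2 -2.1  0.6] open 0.0101
toolyaw 12.35 tooly z -0.026 tz [-0.0254 -0.0057 -0.9997]
shift mm [-0.  28.1 -1. ] rot deg [0.01 0.01 0.  ]
top gold n 162 x pct [-55.4 -41.9 -29.6] y [-95.3  79. ] z 85.1 dx/dy deg 4.28 dz/dy deg -0.12
top black n 1156 x [-222.2  -56.1] y [-123.2   79.7] slope x,y deg [-1.39  0.24] z at x=-75-ish 88.1
scene gold n 479 x pct [-59.  -43.3 -29.8] y [-96.5  93.9] z 85.2 dx/dy deg -0.55 dz/dy deg 0.22
scene black n 1377 x [-198.2  -58.8] y [-98.8  98.2] slope x,y deg [-1.59  0.17] z at x=-75-ish 87.6
scene panel y- , y+ (median, yaw deg, n): [(-99.0, 0.1, 25), (97.6, -1.37, 14)]
scene panel edge -30.3 yaw 0.17 15
scene cover edge -14.1 yaw -0.37 22
scene cover z 91.6 slope -0.0008
top panel y- , y+ (median, yaw deg, n): [(-97.1, 0.03, 26), (-36.2, 4.22, 14)]
top panel edge 4.0 yaw 1.54 4
top cover edge -14.2 yaw -0.09 20
top cover z 91.8 slope 0.0012
```

The extra upward 3.7 N is the plunger touching the panel at this setback, as the geometry predicts. The edge underside is at about 81 mm, inside the slot's height band, so I'll slide in slowly.

```bash
python3 -m pendant '[[[0,0.004,-0.0001,0,0,0,0],[0,0.008,-0.0002,0,0,0,0],[0,0.012,-0.0003,0,0,0,0],[0,0.016,-0.0004,0,0,0,0],[0,0.020,-0.0005,0,0,0,0],[0,0.023,-0.0006,0,0,0,0],[0,0.025,-0.0006,0,0,0,0],[0,0.025,-0.0006,0,0,0,0]]]';python3 go.py 0.5232 0.167 0.1006 12.35 1.5
python3 look.py d; python3 cmp.py d 87; python3 -c "
import cv2;a=cv2.imread('pics/scene_d.png')[140:260,220:410];cv2.imwrite('pics/sd.png',cv2.resize(a,None,fx=4,fy=4,interpolation=3))"
```

```text
time_s: 10.45
tcp_pos: [0.5093, 0.1639, 0.1002]
ee_rot: [-0.008, 0.627, 0.779, -0.01]
contact_force: [1.0, -0.7, 0.7]
opening: 0.0099
t 10.45 tcp [0.5093 0.1639 0.1002] F [ 1.  -0.7  0.7] open 0.0099
toolyaw 12.34 tooly z -0.0254 tz [-0.0248 -0.0054 -0.9997]
shift mm [ 0.  14.2 -0.7] rot deg [ 0.04 -0.   -0.01]
top gold n 85 x pct [-30.1 -22.3 -14.8] y [-95.5 -36. ] z 84.6 dx/dy deg -0.05 dz/dy deg 0.07
top black n 1035 x [-222.4  -31.3] y [-123.5   79.8] slope x,y deg [-1.65  0.34] z at x=-75-ish 88.0
scene gold n 207 x pct [-33.9 -26.6 -20.3] y [-97.3  92.1] z 85.0 dx/dy deg -0.04 dz/dy deg 0.23
scene black n 1433 x [-173.1  -33.7] y [-99.2  95.1] slope x,y deg [-1.77  0.19] z at x=-75-ish 87.3
scene panel y- , y+ (median, yaw deg, n): [(-99.1, 0.22, 24), (69.6, nan, 0)]
scene cover y- , y+ (median, yaw deg, n): [(-101.4, -0.19, 24), (97.9, -0.61, 24)]
scene panel edge 12.0 yaw -0.75 13
scene cover edge -14.2 yaw -0.49 22
scene cover z 91.6 slope -0.0011
top panel y- , y+ (median, yaw deg, n): [(-97.1, 0.2, 23), (-38.7, 3.93, 11)]
top cover y- , y+ (median, yaw deg, n): [(-99.2, 0.51, 24), (99.5, -0.09, 23)]
top panel edge 18.2 yaw -0.04 14
top cover edge 9.5 yaw 4.18 13
top cover z 91.9 slope 0.0007
```

View pics/sd.png

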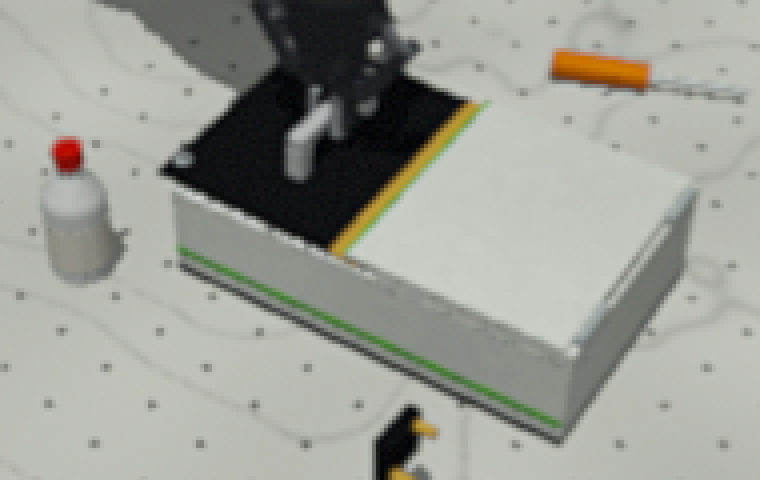

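Scene: the gold edge has entered under the green cover edge along its whole width, the cover is still flat, and the sides run parallel. I'll continue about 15 mm, nudging 1 mm sideways.

```bash
python3 -m pendant '[[[-0.0005,0.003,-0.0001,0,0,0,0],[-0.001,0.006,-0.0002,0,0,0,0],[-0.001,0.009,-0.0002,0,0,0,0],[-0.001,0.012,-0.0003,0,0,0,0],[-0.001,0.014,-0.0004,0,0,0,0],[-0.001,0.0145,-0.0004,0,0,0,0],[-0.001,0.0145,-0.0004,0,0,0,0],[-0.001,0.0145,-0.0004,0,0,0,0]]]';python3 go.py 0.5232 0.167 0.1006 12.35 0
python3 look.py e; python3 cmp.py e 87|grep -v edge
```

```text
time_s: 11.35
tcp_pos: [0.5232, 0.1659, 0.1003]
ee_rot: [-0.008, 0.627, 0.779, -0.01]
contact_force: [-0.3, -0.3, -1.9]
opening: 0.0098
t 11.35 tcp [0.5232 0.1659 0.1003] F [-0.3 -0.3 -1.9] open 0.0098
toolyaw 12.34 tooly z -0.0259 tz [-0.0253 -0.0055 -0.9997]
shift mm [ 1.1  0.2 -0.3] rot deg [-1.48  0.   -0.01]
top black n 972 x [-222.5  -15.9] y [-123.6   78.2] slope x,y deg [-1.3   0.15] z at x=-75-ish 87.6
scene black n 1372 x [-158.1  -24.8] y [-99.8  93.7] slope x,y deg [-1.46  0.03] z at x=-75-ish 87.3
scene panel y- , y+ (median, yaw deg, n): [(-100.0, -0.55, 21), (53.3, nan, 3)]
scene cover y- , y+ (median, yaw deg, n): [(-101.2, -0.04, 22), (99.0, -0.29, 24)]
scene cover z 91.5 slope -0.0011
top panel y- , y+ (median, yaw deg, n): [(-98.3, 0.16, 21), (-41.3, 4.22, 7)]
top cover y- , y+ (median, yaw deg, n): [(-99.3, 0.34, 24), (99.4, -0.33, 21)]
top cover z 91.8 slope 0.0014
```

```bash
python3 -m pendant '[[[0,0,0.0006,-0.3,0,0,0],[0,0,0.0012,-0.6,0,0,0],[0,0,0.0018,-0.9,0,0,0],[0,0,0.0024,-1.2,0,0,0],[0,0,0.003,-1.5,0,0,0],[0,0,0.003,-1.5,0,0,0],[0,0,0.003,-1.5,0,0,0],[0,0,0.003,-1.5,0,0,0]]]';python3 go.py 0.5232 0.167 0.0971 12.35 0
python3 look.py f; python3 cmp.py f 84|grep -v edge
```

```text
time_s: 12.25
tcp_pos: [0.5229, 0.166, 0.0974]
ee_rot: [-0.0, 0.627, 0.779, -0.0]
contact_force: [-0.5, 0.2, 3.4]
opening: 0.0103
t 12.25 tcp [0.5229 0.166  0.0974] F [-0.5  0.2  3.4] open 0.0103
toolyaw 12.35 tooly z -0.0002 tz [-2.e-04  0.e+00 -1.e+00]
shift mm [0.9 0.5 0.3] rot deg [-0.01 -0.   -0.  ]
top black n 824 x [-226.6  -16.3] y [-123.3   78.1] slope x,y deg [-0.29  0.1 ] z at x=-75-ish 85.0
scene black n 1041 x [-158.2  -25.6] y [-99.3  94.9] slope x,y deg [-0.13 -0.04] z at x=-75-ish 84.7
scene panel y- , y+ (median, yaw deg, n): [(-100.1, 0.92, 21), (75.2, nan, 0)]
scene cover y- , y+ (median, yaw deg, n): [(-101.3, -0.66, 23), (98.6, -0.26, 23)]
scene cover z 91.6 slope 0.0004
top panel y- , y+ (median, yaw deg, n): [(-98.3, 0.19, 21), (-40.2, 3.77, 10)]
top cover y- , y+ (median, yaw deg, n): [(-99.2, 0.33, 24), (99.5, -0.22, 23)]
top cover z 91.8 slope 0.0014
```

```bash
python3 -m pendant '[[[0,0,0.0002,0,0,0,0],[0,0,0.0004,0,0,0,0],[0,0,0.0006,0,0,0,0],[0,0,0.0008,0,0,0,0],[0,0,0.0008,0,0,0,0],[0,0,0.0008,0,0,0,0],[0,0,0.0008,0,0,0,0],[0,0,0.0008,0,0,0,0]]]';python3 go.py 0.5232 0.167 0.0971 12.35 0
python3 look.py g; python3 -c "
import cv2;a=cv2.imread('pics/scene_g.png')[140:220,240:350];b=cv2.imread('pics/top_g.png')[180:300,240:380];f=lambda i:cv2.resize(i,None,fx=400/i.shape[1],fy=400/i.shape[1],interpolation=3)
a,b=f(a),f(b);h=max(len(a),len(b));p=lambda i:cv2.copyMakeBorder(i,0,h-len(i),0,0,0);cv2.imwrite('pics/g.png',cv2.hconcat([p(a),p(b)]))"
```

```text
time_s: 13.15
tcp_pos: [0.5228, 0.1659, 0.0968]
ee_rot: [-0.0, 0.627, 0.779, -0.0]
contact_force: [-4.6, 0.3, 8.7]
opening: 0.0103
t 13.15 tcp [0.5228 0.1659 0.0968] F [-4.6  0.3  8.7] open 0.0103
toolyaw 12.34 tooly z -0.0005 tz [-5.e-04  0.e+00 -1.e+00]
shift mm [ 0.9  0.6 -0.3] rot deg [-0.03 -0.01 -0.01]
top black n 667 x [-229.4  -16.2] y [-123.7   77.6] slope x,y deg [-0.26 -0.16] z at x=-75-ish 84.5
scene black n 893 x [-157.5  -24.6] y [-99.8  92.9] slope x,y deg [ 0.14 -0.1 ] z at x=-75-ish 84.3
```

View pics/g.png

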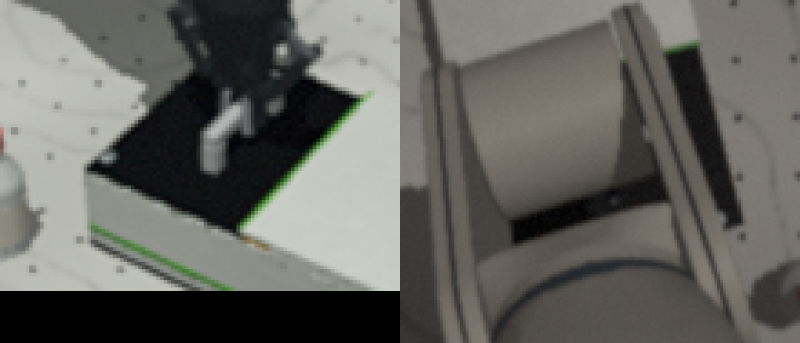

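```bash
python3 - <<'E'
import numpy as np
# initial housing view: recompute from stored 'a' frames (housing front ledge visible at z~80) vs panel front now
for n in('scene','top'):
    for tag,z0 in(('a',80),('b',80),('g',84)):
        L=np.load(f'{n}_{tag}.npz')['L']*1000
        q=L[(abs(L[...,2]-z0)<2.5)&(L[...,0]<-120)&(L[...,0]>-180)]
        v=[(y,round(q[(q[:,1]>=y)&(q[:,1]<y+10),0].min(),1)) for y in range(-95,95,10) if ((q[:,1]>=y)&(q[:,1]<y+10)).sum()>1]
        print(n,tag,'med',np.median([b for a,b in v]) if v else None,[b for a,b in v])
    L=np.load(f'{n}_g.npz')['L']*1000
    for lo,hi in((-155,-120),(-60,-25)):
        q=L[(L[...,0]>lo)&(L[...,0]<hi)&(L[...,1]>-90)&(L[...,1]<-60)&(abs(L[...,2]-84)<5)];print(n,'top z',np.round(np.median(q[:,2]),2),len(q))
    q=L[(L[...,0]>lo)&(L[...,0]<hi)&(L[...,1]>60)&(L[...,1]<90)&(abs(L[...,2]-84)<5)];print(n,'top z +y',np.round(np.median(q[:,2]),2) if len(q) else None,len(q))
    q=L[(L[...,0]>10)&(L[...,0]<150)&(abs(L[...,1])<85)&(L[...,2]>80)];print(n,'cover z',np.round(np.median(q[:,2]),1))
E
```

```text
scene a med -160.3 [np.float64(-159.7), np.float64(-160.0), np.float64(-160.4), np.float64(-161.0), np.float64(-160.8), np.float64(-160.2), np.float64(-158.4), np.float64(-160.8), np.float64(-160.7), np.float64(-161.1), np.float64(-160.0), np.float64(-159.2)]
scene b med -159.1 [np.float64(-159.1), np.float64(-158.6), np.float64(-160.7)]
scene g med -159.7 [np.float64(-158.8), np.float64(-160.7), np.float64(-160.2), np.float64(-157.5), np.float64(-158.8), np.float64(-160.0), np.float64(-158.7), np.float64(-159.9), np.float64(-160.3), np.float64(-159.7), np.float64(-159.3), np.float64(-160.0), np.float64(-160.1), np.float64(-159.5), np.float64(-159.6)]
scene top z 83.77 86
scene top z 83.85 90
scene top z +y 83.43 73
scene cover z 91.5
top a med None []
top b med None []
top g med -129.60000000000002 [np.float64(-159.0), np.float64(-155.4), np.float64(-128.4), np.float64(-127.9), np.float64(-127.4), np.float64(-127.0), np.float64(-127.0), np.float64(-127.7), np.float64(-129.3), np.float64(-129.9), np.float64(-131.0), np.float64(-131.6), np.float64(-132.1), np.float64(-132.7)]
top top z 84.18 73
top top z 83.59 123
top top z +y None 0
top cover z 91.8
```

Flat and flush to within about 0.6 mm: front −159.7 against the housing's −160.3, top ≈84, cover unmoved. I'll ease 0.5 mm forward and press slightly more, to about 11–12 N.

```bash
python3 -m pendant '[[[0,-0.0002,0.0001,0,0,0,0],[0,-0.0004,0.0002,0,0,0,0],[0,-0.0005,0.0003,0,0,0,0],[0,-0.0005,0.0003,0,0,0,0],[0,-0.0005,0.0003,0,0,0,0],[0,-0.0005,0.0003,0,0,0,0],[0,-0.0005,0.0003,0,0,0,0],[0,-0.0005,0.0003,0,0,0,0]]]'
python3 look.py i; python3 cmp.py i 84|grep -v edge;python3 go.py 0.5232 0.167 0.0971 12.35 0
```

```text
time_s: 14.05
tcp_pos: [0.5228, 0.166, 0.0968]
ee_rot: [0.0, 0.627, 0.779, 0.0]
contact_force: [-3.4, 0.7, 9.9]
opening: 0.0098
top black n 652 x [-228.3  -15.9] y [-123.    78.2] slope x,y deg [-0.37 -0.17] z at x=-75-ish 84.5
scene black n 884 x [-157.7  -25. ] y [-99.9  93.6] slope x,y deg [-0.03  0.02] z at x=-75-ish 84.4
scene panel y- , y+ (median, yaw deg, n): [(-100.1, -0.39, 21), (92.1, nan, 3)]
scene cover y- , y+ (median, yaw deg, n): [(-101.5, -0.28, 23), (98.8, -0.57, 24)]
scene cover z 91.5 slope 0.0007
top panel y- , y+ (median, yaw deg, n): [(-98.4, 0.06, 21), (-39.7, 1.28, 11)]
top cover y- , y+ (median, yaw deg, n): [(-99.2, 0.29, 24), (99.3, -0.17, 23)]
top cover z 91.9 slope 0.001
t 14.15 tcp [0.5228 0.166  0.0968] F [-3.9 -0.1  9.9] open 0.0103
toolyaw 12.35 tooly z 0.0006 tz [ 5.e-04  2.e-04 -1.e+00]
shift mm [ 0.9  0.7 -0.3] rot deg [ 0.03 -0.01 -0.  ]
```

```bash
python3 -m pendant '[[[0,0,0.0001,0,0,0,0],[0,0,0.0002,0,0,0,0],[0,0,0.0002,0,0,0,0],[0,0,0.0002,0,0,0,0],[0,0,0.0002,0,0,0,0],[0,0,0.0002,0,0,0,0],[0,0,0.0002,0,0,0,0],[0,0,0.0002,0,0,0,0]]]'
python3 - <<'E'
from h import *
for n in('scene','top'):
    c=camera(n);P=cloud(c)
    for t in('bottle','mirror_mount','screwdriver'):
        for m in finder.masks_of(n,t)[:1]:
            Q=P[m['pixels']];print(n,t,round(m['p'],2),np.round(np.nanmedian(Q,0),3))
print(r.observe()['contact_force']); hand_in()
E
```

```text
time_s: 14.95
tcp_pos: [0.5228, 0.166, 0.0968]
ee_rot: [0.0, 0.627, 0.779, 0.0]
contact_force: [-3.9, 0.2, 11.7]
opening: 0.0097
scene bottle 0.82 [ 0.421 -0.006  0.06 ]
scene mirror_mount 0.86 [ 0.74  -0.008  0.064]
scene screwdriver 0.52 [0.549 0.458 0.017]
top bottle 0.86 [0.411 0.009 0.081]
top mirror_mount 0.55 [ 0.732 -0.     0.077]
top screwdriver 0.61 [0.545 0.463 0.021]
[-3.83019078  0.35436226 11.38870045]
the job is handed in; nothing more can be done
```

The panel is on the housing with its gold edge tucked under the rear cover, and I handed the job in at about 15 s with the gripper still holding it down at about 11.5 N. I gripped it by the handle, slid it in with the gold edge tipped 1.5° down, then levelled and pressed it.

Last checks:
- **Fit:** no gold shows from above. The edge works out at about 24–25 mm past the slot mouth.
- **Flush:** the front is within about 0.6 mm of the housing front. The visible side sits about 1 mm inside, as expected for the 198 mm panel on the 200 mm housing.
- **Flat:** the panel top reads about 84 mm, which is right for a 4 mm panel on the 80 mm ledge. The interlock's own reading was not visible to me.
- **Cover:** it stayed at 91.5–91.9 mm throughout, so it was not lifted.
- **Other objects:** the bottle is within about 1 mm of its first position, and so is the mirror mount in the scene view (the top view had no earlier reading of it). The screwdriver reads 2–5 mm off, which I take as mask noise because the arm was never near it.

Two things were not perfect. A sideways force of about 4 N at the wrist stayed, probably friction in the grip or the seat. The far (+y) side was mostly hidden by the arm in the last pictures, so I judged it only from the near side and the panel's angle.

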